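# Squeeze the snap clamp shut on the bridge blank

### The job

A pale maple bridge blank lies loose between the open jaws of one of the two snap clamps. Squeeze that clamp's two handles together until they snap past their hard point and stay shut on the blank by themselves, then let go; the blank must stay in its clamp, and the other clamp, which has a black ebony peg in it, must be left open.

Things in the scene. Friction and masses are not known exactly. Their poses are not given: they have to be found in the camera images.
- bridge_clamp_grip (a point): Squeezing place: midway between the upright dark wooden handles of the fixed clamp that holds the pale blank, 40 mm above the bench. x: level, towards the hinge 140 mm away; y: the line on which the handles close; z: up. Handles reach x -40 to +30 mm, 24 to 54 mm above the bench, nothing under them (14 mm high base starts at x +20); over their outsides 65 mm open, 24 mm shut.
- bridge_clamp_left (a joint): Turn (rad) of each of that clamp's handles, which are geared together: 0 open, as it starts. Resistance peaks at about 7 N on each handle (14 N if one alone is pushed) near 0.06 and gives way at 0.12; beyond, they snap shut by themselves and stay so when let go. Shut on the blank about 0.15; stop at 0.16.
- blank_mid (a point): Centre of the loose bridge blank, pale maple, 33 x 41 x 8 mm, lying flat at 32 mm height on a small green pad between the rubber-faced steel jaws of its clamp, 80 mm from the grip point towards the hinge. The jaws close on its 33 mm width.
- peg_clamp_left (a joint): The same turn of the handles of the other clamp, which looks alike but holds a black ebony peg 62 mm long: 0 open, as it starts; it must stay open.
Mind the look-alikes: they are no part of the job. Of the things that look like the part that bears blank_mid, the middle-sized one is meant.

How it is judged:
By the outcome, as a careful person would: the job done as asked, in the order asked, and still so for the second after the job is handed in, with the robot touching nothing.
It also fails if it takes over 26 s, if anything falls off the work surface, if the arm or the gripper's body presses on something with over 40 N, if the wrist force passes 120 N, or if a joint passes its speed limit or range.

### The arm

A 6-joint arm with a two-finger parallel gripper is mounted at the origin on a cart in front of the work surface, level with it; the furniture and walls round the work are solid. World frame = base frame: x ahead of the robot, y to its left, z up, the work surface at z = 0. Lengths are in mm, angles in rad, forces in N, time in s.
With the tool pointing down it reaches from about 350 to 775 mm from the base axis. Payload 5.5 kg.
Tool frame: the origin (TCP) lies on the mounting face of the last link; the fingertips stand 173 mm ahead of it and the grasp point (between the pads) lies 155 mm ahead of it (tcp_to_grasp is the distance from the TCP to the grasp point, in mm); z points along the fingers, y is the line along which they close (so a half turn about z gives the same grasp; the last joint's range is limited). The gripper opens to 85 mm and grips with 20 to 120 N. Pads are 22 mm wide; open, the fingers measure 114 mm over their backs; the gripper's body (76 mm by 85 mm) begins 54 mm behind the grasp point. The pads swing forward as they close: fully open they stand 13 mm farther back than shut.
Start: joints at [-1.26, 0.313, 0.046, 1.304, 0, 1.431], TCP at [250.516, -517.585, 404.723] pointing down, gripper open.
Joint ranges: [-2.76, 2.76], [-0.86, 1.69], [-1.03, 1.26], [-2.2, 2.34], [-1.47, 1.5], [-3.14, 3.14]. Speed limits (rad/s): [2.57, 2.57, 3.14, 3.14, 3.14, 3.14].

### API

Orientations are given as a unit quaternion [w, x, y, z].
In Python, from rig import state, grab_frame, hand_in, tcp_to_grasp gives the robot as it stands. The module is installed in compiled form; this text tells all that it offers.
- The arm moves only by the shell command python3 -m pendant 'ROWS'. ROWS is JSON, a list of rows, each an object with "delta_pos": the shift along the tool's x, y, z in units of 50 mm (1.0 is 50 mm), a list of three; "rot": the turn, a rotation vector about the tool's x, y, z in units of 5 degrees (1.0 is 5 degrees), a list of three; "gripper": the closure, from 0 (fully open) to 1 (shut). In form: [{"delta_pos": [x, y, z], "rot": [wx, wy, wz], "gripper": gripper}, ...]. A call has exactly 5 rows; each row is the pose to reach, as a shift and turn from the pose commanded when the call began, along the tool's axes at that moment; what a row does not reach only later rows make up. A row lasts 1/10 s, in which the tool goes at most 50 mm and 8.59 degrees, less where a joint would pass 70% of its speed; a pose out of reach is approached as far as the arm can. A call with a gripper value outside its range is refused whole. The fingers move at their own pace and stop on an object; the grip force is fixed at half the most. Time passes only in rows, so rows that repeat a pose let the fingers close, or fill a call up. It gives the time, the measured TCP pose, the force, the opening and the grip force at its end, in the units of the state.
- state(): the state, without advancing time (a new reading comes with each control period).
- grab_frame(name): name is "scene" or "top" or "wrist"; returns a dict with "pixels" (400x640x3 uint8, red, green, blue), "fx", "fy", "cx", "cy" (pixels), "xyz" and "attitude" of the camera in the world. Camera axes: x right, y down, z forward; pixel columns grow to the right and rows downward; lengths in mm; the calibration is good to about 2 mm. The wrist camera is an equidistant fisheye: a pixel r from the principal point sees the ray r / f radians off the axis. A picture is of the moment at which its call begins. There is no depth.
- hand_in(): hands the job in; it is judged then, once.
The state is a dict: "clock": time; "qpos": joint angles; "joint_vel": joint speeds; "effort": joint torques, N m; "tcp_pos": TCP position; "ee_rot": TCP orientation; "ft_force": force on the tool from outside, world axes, zero at the start; "torque": the same for the moment, N m; "opening": opening from 0.0 (shut) to 1.0 (fully open); "finger_force": force on a finger pad.
Only numpy, scipy, OpenCV 4.12 (cv2) and the standard library are available. Lean on these libraries where they do the work, as an engineer would, in place of code of your own. Each camera call takes 0.05 s, during which the arm holds its last target. There are 200 camera calls.

## Working session

There is one attempt and no reset: what is moved stays moved. The work goes in short steps, Python scripts to look and compute and a shell command to move; the robot and the scene stay as the last step left them, time stands still between calls to the robot, and variables do not carry over. Pictures are saved under pics/ and viewed, at most 10 in all, crops included, and the job is handed in when it is done.

```bash
mkdir -p pics
python3 - <<'E'
from rig import *
import cv2,pickle
print(state(), tcp_to_grasp)
for n in ("scene","top"):
    f=grab_frame(n); pickle.dump(f,open(n+".pkl","wb"))
    cv2.imwrite(f"pics/{n}.png",f["pixels"][...,::-1]); print({k:v for k,v in f.items() if k!="pixels"})
E
```

```text
{'clock': 0.0, 'qpos': array([-1.25960456e+00,  3.14018384e-01,  4.49831985e-02,  1.30361881e+00,
       -1.45326767e-05,  1.43119376e+00]), 'joint_vel': array([ 0.0001173 , -0.00181285,  0.00155531,  0.00093594, -0.00089857,
        0.0001233 ]), 'effort': array([-1.18689637e-03, -4.80627465e+01,  2.98534888e+01,  1.92346080e-02,
       -2.97600454e-04,  1.37277479e-05]), 'tcp_pos': array([ 250.44333298, -517.37309686,  403.80008307]), 'ee_rot': array([-9.24792869e-04,  9.74704998e-01,  2.23493411e-01, -8.68306388e-05]), 'ft_force': array([ 0.54574272, -0.6507249 , -0.47361227]), 'torque': array([-0.01576207,  0.01108051,  0.03503858]), 'finger_force': 0.0, 'opening': 0.9977949966038687} 154.70000000000002
{'fx': 514.2114308305386, 'fy': 514.2114308305386, 'cx': 323.95914409541115, 'cy': 198.329116913858, 'xyz': array([-67.02291926, 537.50324221, 664.72568624]), 'attitude': array([ 0.21018354, -0.42825918,  0.78157301, -0.401946  ])}
{'fx': 480.79801961694375, 'fy': 480.79801961694375, 'cx': 318.36844739902944, 'cy': 194.9776405028295, 'xyz': array([ 493.91786991,   40.12270684, 1074.02251761]), 'attitude': array([ 0.04650004, -0.70205249,  0.70969201, -0.03601805])}
```

View pics/top.png

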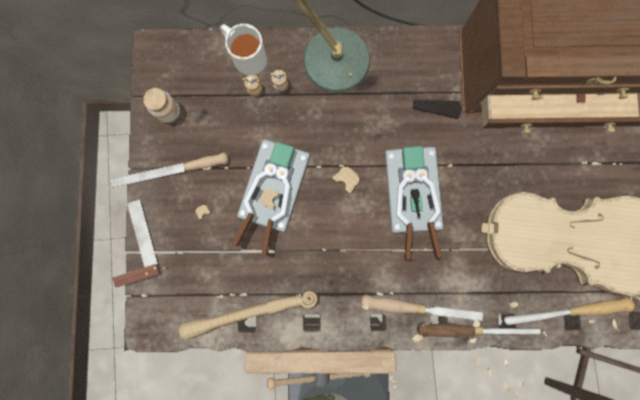

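View pics/scene.png

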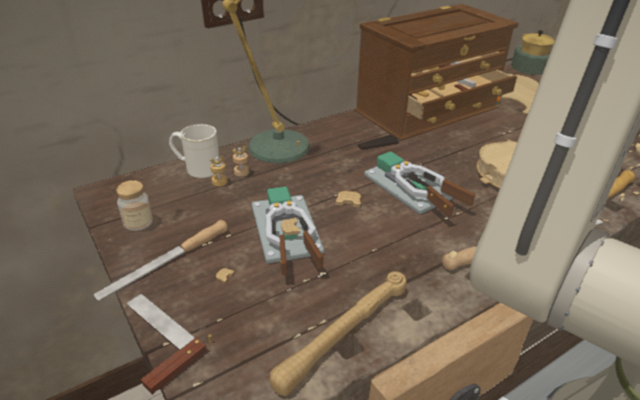

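The left clamp in the top view (blank near 270,197; handles near 245,232 and 269,238) holds the pale blank. The right one holds the black peg. I'll enlarge the left clamp in both views.

Run:
```python
import cv2,pickle,numpy as np
t=pickle.load(open("top.pkl","rb"))["pixels"][130:260,220:320,::-1]
s=pickle.load(open("scene.pkl","rb"))["pixels"][180:290,240:340,::-1]
cv2.imwrite("pics/ct.png",cv2.resize(t,None,fx=4.5,fy=4.5,interpolation=cv2.INTER_CUBIC))
cv2.imwrite("pics/cs.png",cv2.resize(s,None,fx=5,fy=5,interpolation=cv2.INTER_CUBIC))
```

```text
(no output)
```

View pics/ct.png

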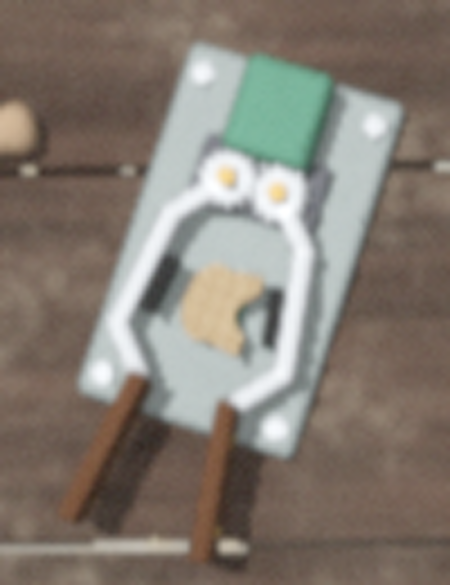

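View pics/cs.png

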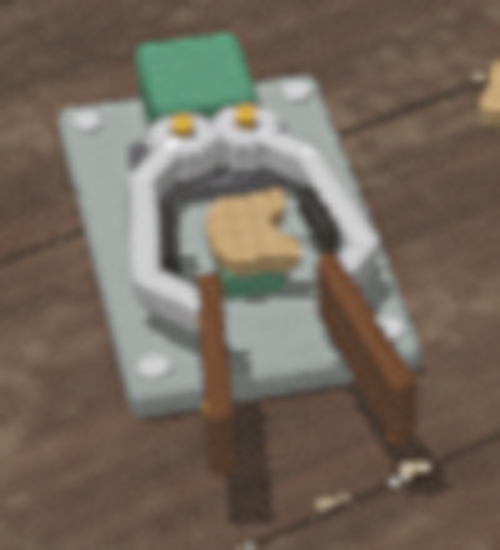

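Top crop: handle top faces run (138,378)→(72,518) and (228,405)→(202,560); pins are at (228,176) and (277,192); base corners are (195,42), (402,105), (290,458) and (80,390). Scene crop: the handles end at about (215,405) and (395,390), and the blank sits on its pad.

```bash
cat > h.py <<'E'
import numpy as np
from scipy.spatial.transform import Rotation as R
def rot(q): return R.from_quat(np.roll(q,-1))
def ray(f,u,v,z):
    d=rot(f["attitude"]).apply([(u-f["cx"])/f["fx"],(v-f["cy"])/f["fy"],1])
    return f["xyz"]+d*(z-f["xyz"][2])/d[2]
E
python3 - <<'E'
from h import *
import pickle
np.set_printoptions(precision=1,suppress=True)
t=pickle.load(open("top.pkl","rb"));s=pickle.load(open("scene.pkl","rb"))
T=lambda x,y,z:ray(t,220+(x+.5)/4.5-.5,130+(y+.5)/4.5-.5,z)
S=lambda x,y,z:ray(s,240+(x+.5)/5-.5,180+(y+.5)/5-.5,z)
c=np.array([T(*p,14) for p in [(195,42),(402,105),(290,458),(80,390)]]);print("base",c,c.mean(0))
print("sides",np.linalg.norm(c-np.roll(c,-1,0),axis=1))
ax=(c[0]+c[1]-c[2]-c[3]);print("base axis deg",np.degrees(np.arctan2(ax[1],ax[0])))
H=np.array([T(*p,54) for p in [(138,378),(72,518),(228,405),(202,560)]]);print("handles",H)
h=T(252.5,184,50);print("hinge",h)
print("blank top",T(222,308,36),"scene",S(250,232,36))
m=(H[0]+H[2])/2; e=(H[1]+H[3])/2; print("mids",m,e, "dist hinge",np.linalg.norm((m-h)[:2]),np.linalg.norm((e-h)[:2]))
d=h-e;print("axis",np.degrees(np.arctan2(d[1],d[0])))
print("widths",np.linalg.norm(H[0]-H[2]),np.linalg.norm(H[1]-H[3]))
print("scene tips",S(210,275,54),S(212,408,54),S(325,258,54),S(402,385,54))
d=d/np.linalg.norm(d[:2]);print("grip",h-d*140, e+d*40, m-d*30)
E
```

```text
base [[747.  179.   14. ]
 [713.6  75.4  14. ]
 [538.5 131.6  14. ]
 [573.  235.   14. ]] [643.  155.3  14. ]
sides [108.8 183.9 109.  182.9]
base axis deg -17.826086836221727
handles [[575.4 200.2  54. ]
 [509.7 230.9  54. ]
 [562.1 157.5  54. ]
 [489.5 169.6  54. ]]
hinge [668.5 146.3  50. ]
blank top [610.3 162.5  36. ] scene [610.6 164.5  36. ]
mids [568.7 178.8  54. ] [499.6 200.2  54. ] dist hinge 104.87091551664307 177.2213317439634
axis -17.69701958731135
widths 44.72957213840521 64.5532815692982
scene tips [577.3 200.1  54. ] [514.8 234.2  54. ] [563.3 159.2  54. ] [489.9 172.4  54. ]
grip [535.1 188.9  53.2] [537.7 188.1  53.1] [540.2 188.   54.7]
```

```bash
cat >> h.py <<'E'
G=np.array([537.5,188.5]); YAW=72.25   # grip point, heading of tool y
def goal(z):
    y=np.radians(YAW); Y=np.array([np.cos(y),np.sin(y),0]); Z=np.array([0,0,-1.]); X=np.cross(Y,Z)
    return np.array([*G,z]), R.from_matrix(np.c_[X,Y,Z])
def delta(p,r,p2,r2): return r.inv().apply(p2-p)/50, np.degrees((r.inv()*r2).as_rotvec())/5
E
python3 - <<'E'
from h import *
from rig import state
np.set_printoptions(precision=3,suppress=True)
p=np.array([250.516,-517.585,404.723]); r=rot(state()["ee_rot"])
p2,r2=goal(290); print(delta(p,r,p2,r2)); v=(r.inv()*r2).as_rotvec()
for k in range(4):
    a=(p+(p2-p)*k/4, r*R.from_rotvec(v*k/4)); b=(p+(p2-p)*(k+1)/4, r*R.from_rotvec(v*(k+1)/4))
    if k>2: b=(p2,r2)
    print(delta(*a,*b))
E
```

```text
(array([ 11.318, -10.207,   2.314]), array([ -0.007,  -0.024, -27.285]))
(array([ 2.829, -2.552,  0.578]), array([-0.002, -0.006, -6.821]))
(array([ 3.774, -0.526,  0.576]), array([-0.002, -0.006, -6.821]))
(array([3.42 , 1.68 , 0.575]), array([-0.002, -0.006, -6.821]))
(array([1.89 , 3.309, 0.574]), array([-0.002, -0.006, -6.821]))
```

```bash
python3 -m pendant '[{"delta_pos":[0.57,-0.51,0.11],"rot":[0,0,-1.36],"gripper":0},{"delta_pos":[1.13,-1.02,0.23],"rot":[0,0,-2.73],"gripper":0},{"delta_pos":[1.70,-1.53,0.35],"rot":[0,0,-4.1],"gripper":0},{"delta_pos":[2.26,-2.04,0.46],"rot":[0,0,-5.46],"gripper":0},{"delta_pos":[2.83,-2.55,0.58],"rot":[0,0,-6.82],"gripper":0}]' && python3 -m pendant '[{"delta_pos":[0.75,-0.1,0.11],"rot":[0,0,-1.36],"gripper":0},{"delta_pos":[1.51,-0.21,0.23],"rot":[0,0,-2.73],"gripper":0},{"delta_pos":[2.26,-0.32,0.35],"rot":[0,0,-4.1],"gripper":0},{"delta_pos":[3.02,-0.42,0.46],"rot":[0,0,-5.46],"gripper":0},{"delta_pos":[3.77,-0.53,0.58],"rot":[0,0,-6.82],"gripper":0}]'
```

```text
clock: 0.6
tcp_pos: [322.5, -339.6, 375.1]
ee_rot: [-0.0, 0.865, 0.501, 0.0]
ft_force: [0.6, -0.1, 0.5]
opening: 1.001
finger_force: 0.0
clock: 1.1
tcp_pos: [394.0, -163.2, 346.3]
ee_rot: [-0.0, 0.68, 0.733, -0.0]
ft_force: [-0.3, 0.1, -0.2]
opening: 0.997
finger_force: 0.0
```

```bash
python3 -m pendant '[{"delta_pos":[0.68,0.34,0.11],"rot":[0,0,-1.36],"gripper":0},{"delta_pos":[1.37,0.67,0.23],"rot":[0,0,-2.73],"gripper":0},{"delta_pos":[2.05,1.01,0.35],"rot":[0,0,-4.1],"gripper":0},{"delta_pos":[2.74,1.34,0.46],"rot":[0,0,-5.46],"gripper":0},{"delta_pos":[3.42,1.68,0.58],"rot":[0,0,-6.82],"gripper":0}]' && python3 -m pendant '[{"delta_pos":[0.38,0.66,0.11],"rot":[0,0,-1.36],"gripper":0},{"delta_pos":[0.76,1.32,0.23],"rot":[0,0,-2.73],"gripper":0},{"delta_pos":[1.13,1.99,0.35],"rot":[0,0,-4.1],"gripper":0},{"delta_pos":[1.51,2.65,0.46],"rot":[0,0,-5.46],"gripper":0},{"delta_pos":[1.89,3.31,0.57],"rot":[0,0,-6.82],"gripper":0}]'
python3 - <<'E'
from h import *
from rig import *
import cv2
s=state(); print(s["tcp_pos"],s["ee_rot"],s["qpos"]); print(delta(s["tcp_pos"],rot(s["ee_rot"]),*goal(195)))
f=grab_frame("wrist"); cv2.imwrite("pics/w1.png",f["pixels"][...,::-1]); print({k:v for k,v in f.items() if k!="pixels"})
C=rot(f["attitude"])
def proj(P):
    d=C.inv().apply(np.array(P)-f["xyz"]); th=np.arctan2(np.hypot(d[0],d[1]),d[2]); k=f["fx"]*th/np.hypot(d[0],d[1]); return f["cx"]+k*d[0],f["cy"]+k*d[1]
for P in [[575.4,200.2,54],[509.7,230.9,54],[562.1,157.5,54],[489.5,169.6,54]]: print(proj(P))
E
```

```text
clock: 1.6
tcp_pos: [465.7, 13.4, 317.3]
ee_rot: [-0.0, 0.435, 0.9, -0.0]
ft_force: [0.0, -0.5, 0.8]
opening: 0.999
finger_force: 0.0
clock: 2.1
tcp_pos: [537.6, 189.8, 288.4]
ee_rot: [-0.0, 0.152, 0.988, -0.0]
ft_force: [-0.3, 0.1, 0.5]
opening: 1.002
finger_force: 0.0
[537.61829485 189.82174707 288.44606431] [-3.71533181e-04  1.51943624e-01  9.88389065e-01 -2.32128368e-04] [ 1.98676037e-01  3.63919647e-01 -1.73835058e-01  1.03389905e+00
 -1.80276496e-04  5.03745009e-01]
(array([-0.00692409, -0.02485636,  1.86893162]), array([-0.00656998, -0.00759221,  0.05416797]))
{'fx': 309.70691628693146, 'fy': 309.70691628693146, 'cx': 316.99075812368017, 'cy': 203.0006568088695, 'xyz': array([473.16235965, 210.07801974, 257.49219609]), 'attitude': array([0.10684908, 0.79915073, 0.58641276, 0.07785539])}
(np.float64(346.3459334016512), np.float64(262.76489241458626))
(np.float64(363.4994570357771), np.float64(164.41963253833939))
(np.float64(285.1393493237055), np.float64(262.8657541842394))
(np.float64(266.736186035275), np.float64(163.16667398693866))
```

View pics/w1.png

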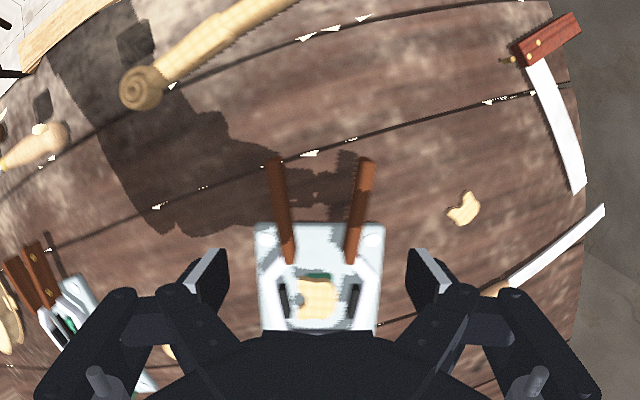

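The handle tips appear at (272,158) and (367,160) against a prediction of (267,163) and (363,164). That is within about 3 mm, and the fingers straddle both handles centrally. Descending straight.

```bash
python3 -m pendant '[{"delta_pos":[0,0,0.4],"rot":[0,0,0],"gripper":0},{"delta_pos":[0,0,0.8],"rot":[0,0,0],"gripper":0},{"delta_pos":[0,0,1.2],"rot":[0,0,0],"gripper":0},{"delta_pos":[0,0,1.6],"rot":[0,0,0],"gripper":0},{"delta_pos":[0,0,1.87],"rot":[0,0,0],"gripper":0}]' && python3 -m pendant '[{"delta_pos":[0,0,0],"rot":[0,0,0],"gripper":0.1},{"delta_pos":[0,0,0],"rot":[0,0,0],"gripper":0.15},{"delta_pos":[0,0,0],"rot":[0,0,0],"gripper":0.2},{"delta_pos":[0,0,0],"rot":[0,0,0],"gripper":0.25},{"delta_pos":[0,0,0],"rot":[0,0,0],"gripper":0.3}]'
```

```text
clock: 2.65
tcp_pos: [536.7, 188.0, 193.8]
ee_rot: [-0.001, 0.155, 0.988, -0.0]
ft_force: [-1.6, 0.3, -0.6]
opening: 1.002
finger_force: 0.0
clock: 3.15
tcp_pos: [538.4, 189.0, 197.6]
ee_rot: [0.002, 0.154, 0.988, 0.001]
ft_force: [-0.5, 6.1, 5.5]
opening: 0.704
finger_force: 5.2
```

```bash
python3 -m pendant '[{"delta_pos":[0,0,0],"rot":[0,0,0],"gripper":0.35},{"delta_pos":[0,0,0],"rot":[0,0,0],"gripper":0.4},{"delta_pos":[0,0,0],"rot":[0,0,0],"gripper":0.45},{"delta_pos":[0,0,0],"rot":[0,0,0],"gripper":0.5},{"delta_pos":[0,0,0],"rot":[0,0,0],"gripper":0.55}]' && python3 -m pendant '[{"delta_pos":[0,0,0],"rot":[0,0,0],"gripper":0.58},{"delta_pos":[0,0,0],"rot":[0,0,0],"gripper":0.62},{"delta_pos":[0,0,0],"rot":[0,0,0],"gripper":0.66},{"delta_pos":[0,0,0],"rot":[0,0,0],"gripper":0.69},{"delta_pos":[0,0,0],"rot":[0,0,0],"gripper":0.71}]'
```

```text
clock: 3.65
tcp_pos: [538.8, 188.9, 198.1]
ee_rot: [0.002, 0.154, 0.988, 0.001]
ft_force: [0.2, 3.2, 7.5]
opening: 0.452
finger_force: 5.2
clock: 4.15
tcp_pos: [537.6, 188.5, 195.7]
ee_rot: [0.0, 0.154, 0.988, 0.001]
ft_force: [0.5, 3.3, 0.8]
opening: 0.287
finger_force: 1.8
```

```bash
python3 -m pendant '[{"delta_pos":[0,0,0],"rot":[0,0,0],"gripper":0.72},{"delta_pos":[0,0,0],"rot":[0,0,0],"gripper":0.74},{"delta_pos":[0,0,0],"rot":[0,0,0],"gripper":0.76},{"delta_pos":[0,0,0],"rot":[0,0,0],"gripper":0.76},{"delta_pos":[0,0,0],"rot":[0,0,0],"gripper":0.76}]' && python3 -m pendant '[{"delta_pos":[0,0,0],"rot":[0,0,0],"gripper":0.6},{"delta_pos":[0,0,0],"rot":[0,0,0],"gripper":0.4},{"delta_pos":[0,0,0],"rot":[0,0,0],"gripper":0.2},{"delta_pos":[0,0,0],"rot":[0,0,0],"gripper":0},{"delta_pos":[0,0,0],"rot":[0,0,0],"gripper":0}]'
python3 - <<'E'
from rig import *
import cv2
f=grab_frame("wrist"); cv2.imwrite("pics/w2.png",f["pixels"][...,::-1])
E
```

```text
clock: 4.65
tcp_pos: [537.8, 189.1, 196.0]
ee_rot: [0.0, 0.154, 0.988, 0.001]
ft_force: [0.8, 7.1, 2.7]
opening: 0.247
finger_force: 27.4
clock: 5.15
tcp_pos: [537.4, 188.0, 195.5]
ee_rot: [-0.0, 0.155, 0.988, -0.0]
ft_force: [0.3, -0.1, 0.1]
opening: 1.001
finger_force: 0.0
```

View pics/w2.png

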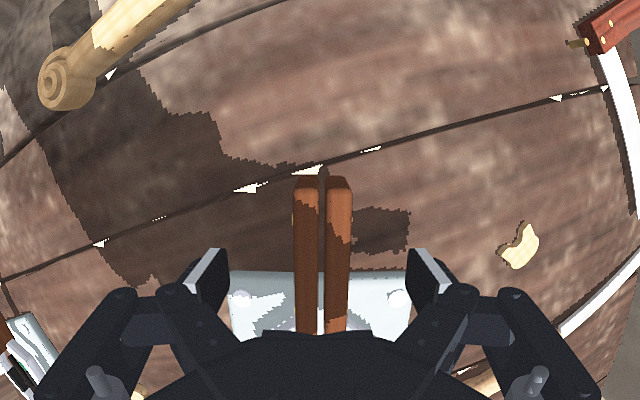

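The handles (305,250 and 340,250) stay shut with the fingers fully open and clear. I'll rise straight up and check from above.

```bash
python3 -m pendant '[{"delta_pos":[0,0,-0.3],"rot":[0,0,0],"gripper":0},{"delta_pos":[0,0,-0.8],"rot":[0,0,0],"gripper":0},{"delta_pos":[0,0,-1.4],"rot":[0,0,0],"gripper":0},{"delta_pos":[0,0,-2.1],"rot":[0,0,0],"gripper":0},{"delta_pos":[0,0,-2.8],"rot":[0,0,0],"gripper":0}]' && python3 -m pendant '[{"delta_pos":[-0.6,0,0],"rot":[0,0,0],"gripper":0},{"delta_pos":[-1.2,0,0],"rot":[0,0,0],"gripper":0},{"delta_pos":[-1.8,0,0],"rot":[0,0,0],"gripper":0},{"delta_pos":[-2.2,0,0],"rot":[0,0,0],"gripper":0},{"delta_pos":[-2.2,0,0],"rot":[0,0,0],"gripper":0}]'
python3 - <<'E'
from rig import *
import cv2,numpy as np
s=grab_frame("scene")["pixels"][150:300,230:490,::-1]
w=grab_frame("wrist")["pixels"][150:350,170:520,::-1]
k=dict(interpolation=cv2.INTER_CUBIC)
cv2.imwrite("pics/c2.png",np.vstack([cv2.resize(s,(520,300),**k),cv2.resize(w,(520,297),**k)]))
E
```

```text
clock: 5.7
tcp_pos: [537.2, 188.1, 336.8]
ee_rot: [-0.0, 0.155, 0.988, -0.0]
ft_force: [-0.3, 0.2, -0.6]
opening: 1.003
finger_force: 0.0
clock: 6.2
tcp_pos: [644.2, 153.4, 334.9]
ee_rot: [0.0, 0.155, 0.988, -0.0]
ft_force: [-0.5, 0.5, -0.2]
opening: 1.002
finger_force: 0.0
```

View pics/c2.png

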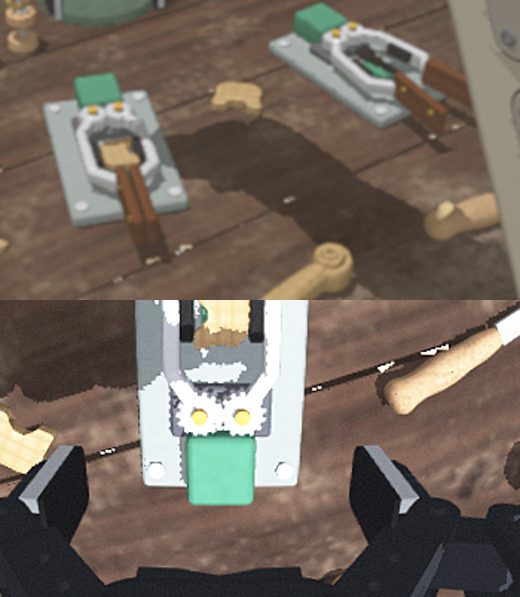

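The handles are shut, the blank (120,153 in the upper half) is still between the jaws, and the peg clamp is open.

```bash
python3 -c "from rig import *; print(hand_in())"
```

```text
the job is handed in; nothing more can be done
None
```

The clamp holding the maple blank is snapped shut on it and the gripper has let go; the peg clamp is still open, and the job was handed in at about 6.3 s (no verdict was returned).

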